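# Centre a bowl on the banding wheel and set the pointer gauge

### The arm

A 6-joint arm with a two-finger parallel gripper is mounted at the origin on the work surface. World frame = base frame: x ahead of the robot, y to its left, z up, the work surface at z = 0. Lengths are in m, angles in rad, forces in N, time in s.
With the tool pointing down it reaches from about 0.3 to 0.75 m from the base axis. Payload 8.5 kg.
Tool frame: the origin (TCP) lies at the very end of the fingers, on their centre line; the grasp point (between the pads) lies grasp_offset behind it (grasp_offset is the distance from the TCP to the grasp point, in m); z points along the fingers, x is the direction in which the jaws open and shut, and the axes are right-handed (so a half turn about z gives the same grasp; the last joint's range is limited). The gripper opens to 88 mm and grips with 3 to 60 N. Pads are 18 mm wide; open, the fingers measure 123 mm over their backs; the gripper's body (75 mm by 187 mm) begins 45 mm behind the grasp point.
Start: joints at [-1.438, 0.381, 1.297, -0, 1.464, -0.215], TCP at [0.187, -0.517, 0.239] pointing down, gripper open.
Joint ranges: [-3.11, 3.11], [-0.89, 2.33], [0.22, 2.48], [-1.42, 4.56], [0.17, 2.85], [-2.88, 2.88]. Speed limits (rad/s): [2.39, 2.39, 3.14, 3.14, 3.14, 3.14].

### API

Orientations are given as a unit quaternion [w, x, y, z].
In Python, from station import read_state, read_camera, camera_info, hand_in, silhouettes, mark_of, grasp_offset gives the robot as it stands. The module is installed in compiled form; this text tells all that it offers.
- The arm moves only by the shell command python3 -m pendant 'ROWS' [FORCE]. ROWS is JSON, a list of rows, each a list of 5 numbers: the finger opening in mm, from 0 to 88.1, then the shift along the tool's x, y, z in units of 60 mm (1.0 is 60 mm), then the turn about the tool's z in units of 8 degrees (1.0 is 8 degrees). In form: [[claw, dx, dy, dz, yaw], ...]. A call has 1 to 20 rows; each row shifts and turns the pose as measured when the row begins, along the tool's axes as they then stand; what a row does not reach is not made up. A row lasts 1/8 s, in which the tool goes at most 62.5 mm and 10.7 degrees, less where a joint would pass 70% of its speed; a pose out of reach is approached as far as the arm can. A call is refused whole if a number of a shift passes 1 or a number of a turn 1, either way. A call with a gripper value outside its range is refused whole. The fingers move at their own pace and stop on an object; FORCE is the grip in N (left out, the last holds). Time passes only in rows, so rows that do not move let the fingers close. It gives the time, the measured TCP pose, the force and the opening at its end, in the units of the state.
- read_state(): the state, without advancing time (a new reading comes with each control period).
- read_camera(name): name is "side" or "top" or "wrist"; returns (picture, depth): 480x640x3 uint8, red, green, blue; 480x640 float32, m along the optical axis (not along the pixel's ray), 0 where there is no reading.
- camera_info(name): a dict with "fx", "fy", "cx", "cy" (pixels), "position" and "attitude" of the camera in the world. Camera axes: x right, y down, z forward; pixel columns grow to the right and rows downward; lengths in m; the calibration is good to about 2 mm. A picture is of the moment at which its call begins: read the wrist's pose just before it. camera_info takes no time and is no camera call; for the wrist camera it gives the pose at the moment of the call.
- hand_in(): hands the job in, once; it reports no verdict.
Trained networks look in the newest picture that a camera, given by its name, has taken for a name from the list of things; names that differ only in an ending like _2 or _b are one class to them, and where a whole thing is asked for, a point or a joint stands for the part that bears it (a point fixed in the world has none). Each returns a list of dicts, best first, with "conf" (0 to 1); they miss things now and then, are a little off and sometimes report something else, mostly with a low value. They report only what shows in the picture. A call takes as long as a camera call. They do not tell look-alikes from the thing itself.
- silhouettes(camera, label): "pixels" (480x640 bool, what is visible of it) and "at" ([column, row] as shares, 0 to 1, of the picture: columns of its width, rows of its height, amid what is visible of it).
- mark_of(camera, label): "at" ([column, row] as shares, 0 to 1, of the picture: columns of its width, rows of its height: a listed point, or the origin of a listed thing).
The state is a dict: "t": time; "joints": joint angles; "dq": joint speeds; "effort": joint torques, N m; "ee_pos": TCP position; "tcp_rot": TCP orientation; "ft_force": force on the tool from outside, world axes, zero at the start; "wrist_torque": the same for the moment, N m; "grip_width": finger opening in m.
Only numpy, scipy, OpenCV 4.12 (cv2) and the standard library are available. Lean on these libraries where they do the work, as an engineer would, in place of code of your own. Each camera call takes 0.05 s, during which the arm holds its last target.

### The job

The upside-down clay bowl is about to be trimmed: nudge it gently across the wheel head with the fingertips until it sits dead centre on the wheel, and with the fingers push the pointer gauge up by its foot until the pointer's tip stands about 5 mm clear of the bowl's wall, not touching it, so that the bowl can be checked for running true. Slide both, never lift or tip them, keep off the gauge's post and pointer so that their setting is not knocked, and leave the mug, tub, loop tool and rib alone.

Things in the scene. Friction and masses are not known exactly. Their poses are not given: they have to be found in the camera images.
- wheel: banding wheel standing fixed on the table: grey foot 150 mm across, column, and a round aluminium head 230 mm across with scribed circles 15 mm apart. The top of the head is 70 mm above the table, its underside 57 mm. Origin: on the table, on the vertical axis of the head. The head can turn about that axis, but its stiff bearing (about 0.25 N m) holds it when the bowl is nudged. The directions of its x and y axes mean nothing
- bowl: stiff leather-hard terracotta bowl, upside down on the wheel head, round, about 0.45 kg. Rim (down) 124 mm across; the wall is upright for the lowest 24 mm, then curves in to a flat bottom 88 mm across at the top, 55 mm above the head. Starts 22 to 38 mm off centre in any direction. Origin: centre of its rim plane, on the wheel head (70 mm above the table), z up. The clay dents if pressed with more than 20 N
- gauge: pointer gauge, loose on the table, about 0.8 kg: a flat dark steel foot 110 mm long (its x), 90 mm wide (its y), 15 mm high, carrying a post and pointer. Origin: centre of the underside of the foot. Its x axis is the way the pointer points, roughly towards the wheel; the tail of the foot is the flat face at x = -55 mm. It slides on the table and stops where it is left
- gauge_rods: the gauge's post and pointer, fixed to its foot, not to be touched; same origin and axes as the gauge. Post 10 mm thick at x = 35 mm, up to 145 mm above the table, in a boss 26 mm across up to 25 mm; clamp block 22 mm on the post at 85 mm height with a small thumbscrew to its -y side; pointer rod 6 mm thick running from the clamp along +x, 85 mm above the table (15 mm above the wheel head), to the tip
- gauge_tip (a point): the very tip of the pointer, 145 mm along x from the gauge's origin, 85 mm above the table, level with the upright part of the bowl's wall (62 mm from the bowl's axis)
- mug: bystander: white mug, 80 mm across, 90 mm high, origin at the centre of its underside, to the left of the wheel
- tub: bystander: open blue plastic tub 100 x 100 mm, 100 mm high, origin at the centre of its underside, beyond the gauge
- loop_tool: bystander: wooden-handled wire loop trimming tool, 205 mm long along its x, 14 mm thick, lying beyond the wheel; origin under the handle, 97 mm from the handle's end
- rib: bystander: flat wooden potter's rib, about 125 x 50 mm, 8 mm thick, lying on the robot's side of the gauge; origin under its rectangular part's centre
Things that resemble listed ones, but are neither listed nor needed, are in the scene too. What is shaped like the gauge but brown or red is not meant.

How it is judged:
At the end, for the whole second after the job is handed in: The bowl rests flat on the wheel head with its centre within 5 mm of the wheel's axis; the gauge stands flat on the table with its pointer's tip 1 to 10 mm clear of the bowl's wall, not touching it; both at rest (horizontal distance between bowl and wheel below 0.005 m and height (world z) of bowl between 0.067 and 0.073 m and angle between each of bowl, gauge's own z axis and vertical below 0.05 rad and horizontal distance between gauge_tip and bowl between 0.063 and 0.072 m and height (world z) of gauge below 0.003 m and contact force between gauge and bowl below 0.05 N and linear speed of each of bowl, gauge below 0.01 m/s).
It fails at once if the bowl or the gauge is lifted or tipped, or the bowl is pushed off the wheel head (height (world z) of bowl above 0.077 m or height (world z) of bowl below 0.062 m or angle between any of bowl, gauge's own z axis and vertical above 0.12 rad or height (world z) of gauge above 0.007 m).
It fails at once if the gauge's post or pointer is touched by the robot (contact force between any of the fingers, the arm and gauge_rods above 1 N).
It fails at once if the bowl or the gauge is pushed with the arm or the gripper's body instead of the fingers (contact force between the arm and bowl above 2 N or contact force between the arm and gauge above 2 N).
It fails at once if the bowl is pressed with more than 20 N (contact force between the fingers and bowl above 20 N).
It fails at once if the mug, tub, loop tool or rib is moved by more than 20 mm (distance of any of mug, tub, loop_tool, rib from where it was at the start of the episode above 0.02 m).
It also fails if it takes over 67 s, if anything falls off the work surface, if the arm or the gripper's body presses on something with over 40 N, if the wrist force passes 120 N, or if a joint passes its speed limit or range.

## Working session

There is one attempt and no reset: what is moved stays moved. The work goes in short steps, Python scripts to look and compute and a shell command to move; the robot and the scene stay as the last step left them, time stands still between calls to the robot, and variables do not carry over. Pictures are saved under pics/ and viewed, and the job is handed in when it is done.

```bash
mkdir -p pics; cat > h.py <<'E'
from station import *
import numpy as np, cv2
from scipy.spatial.transform import Rotation as R
def rot(q): q=np.array(q); return R.from_quat(q[[1,2,3,0]]).as_matrix()
def cam(n):
    i=camera_info(n); a=np.array(i['attitude'],float)
    M=a if a.shape==(3,3) else rot(a)
    return i,M,np.array(i['position'])
def world(n,dep):
    i,M,p=cam(n); v,u=np.mgrid[0:480,0:640]
    P=np.stack([(u-i['cx'])/i['fx']*dep,(v-i['cy'])/i['fy']*dep,dep],-1)
    W=P@M.T+p; W[dep<=0]=np.nan; return W
def ray(n,at,z):
    i,M,p=cam(n); u,v=at[0]*640,at[1]*480
    d=M@np.array([(u-i['cx'])/i['fx'],(v-i['cy'])/i['fy'],1]); return p+d*(z-p[2])/d[2]
def save(n,im): cv2.imwrite('pics/'+n,im[:,:,::-1])
def st():
    s=read_state(); print('t',round(s['t'],2),'pos',np.round(s['ee_pos'],4),'R',np.round(rot(s['tcp_rot']),3).tolist(),'f',np.round(s['ft_force'],1),'g',s['grip_width']); return s
E
python3 - <<'E'
from h import *
st(); print(grasp_offset)
for c in('top','side'):
    im,d=read_camera(c); save(c+'0.png',im); print(c,camera_info(c))
    for l,z in(('wheel',0),('bowl',.07),('gauge',0),('gauge_tip',.085),('mug',0),('tub',0),('loop_tool',0),('rib',0)):
        for r in mark_of(c,l)[:3]: print(l,round(r['conf'],2),np.round(np.array(r['at'])*[640,480]),np.round(ray(c,r['at'],z),4))
E
```

```text
t 0.0 pos [ 0.1874 -0.5168  0.2381] R [[0.341, -0.94, -0.0], [-0.94, -0.341, 0.001], [-0.001, -0.0, -1.0]] f [-0.1 -1.2  0.1] g 0.08791124347590358
0.0187
top {'fx': 445.56328602479783, 'fy': 445.56328602479783, 'cx': 326.3878423002948, 'cy': 239.39823776704768, 'position': array([0.40991633, 0.01967865, 1.03654822]), 'attitude': array([ 0.02334327, -0.70320164,  0.7103117 , -0.02048984])}
wheel 0.89 [279. 201.] [0.5659 0.134  0.    ]
wheel 0.25 [427. 275.] [ 0.3897 -0.2089  0.    ]
bowl 0.55 [272. 184.] [0.5939 0.1406 0.07  ]
gauge 0.96 [414. 199.] [ 0.5667 -0.1828  0.    ]
gauge 0.83 [482. 366.] [ 0.1814 -0.3302  0.    ]
gauge 0.74 [239. 325.] [0.2775 0.2263 0.    ]
gauge_tip 0.9 [592. 167.] [ 0.6191 -0.5512  0.085 ]
gauge_tip 0.87 [356. 195.] [ 0.5639 -0.0404  0.085 ]
gauge_tip 0.8 [164. 338.] [0.263 0.368 0.085]
mug 0.63 [170. 168.] [0.6467 0.3903 0.    ]
tub 0.67 [408. 124.] [ 0.7465 -0.1719  0.    ]
loop_tool 0.97 [335. 112.] [ 0.7777 -0.0009  0.    ]
loop_tool 0.37 [356. 192.] [ 0.5845 -0.0471  0.    ]
rib 0.71 [424. 278.] [ 0.3834 -0.2012  0.    ]
side {'fx': 524.0863989398791, 'fy': 524.0863989398791, 'cx': 308.9495733478149, 'cy': 235.71147059742123, 'position': array([-0.10368958, -1.01356903,  0.76377022]), 'attitude': array([-0.47999942,  0.84085072, -0.2168062 ,  0.12476253])}
gauge 0.73 [267. 386.] [ 0.1772 -0.3418  0.    ]
gauge 0.72 [383. 289.] [ 0.56   -0.1939  0.    ]
gauge 0.56 [442. 342.] [ 0.5575 -0.4105  0.    ]
gauge_tip 0.95 [354. 232.] [ 0.5653 -0.0466  0.085 ]
gauge_tip 0.7 [236. 308.] [ 0.18   -0.1929  0.085 ]
gauge_tip 0.64 [186. 195.] [0.2538 0.3744 0.085 ]
mug 0.54 [354. 231.] [0.6518 0.0787 0.    ]
tub 0.79 [438. 264.] [ 0.7499 -0.173   0.    ]
loop_tool 0.68 [404. 232.] [0.7768 0.0042 0.    ]
rib 0.62 [326. 312.] [ 0.3922 -0.2017  0.    ]
```

View pics/top0.png

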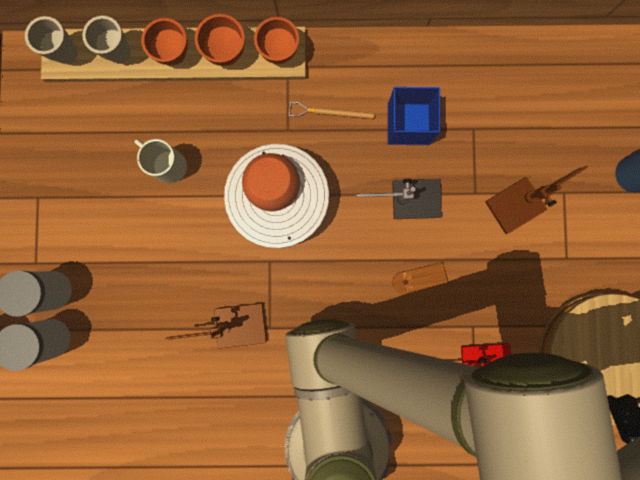

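View pics/side0.png

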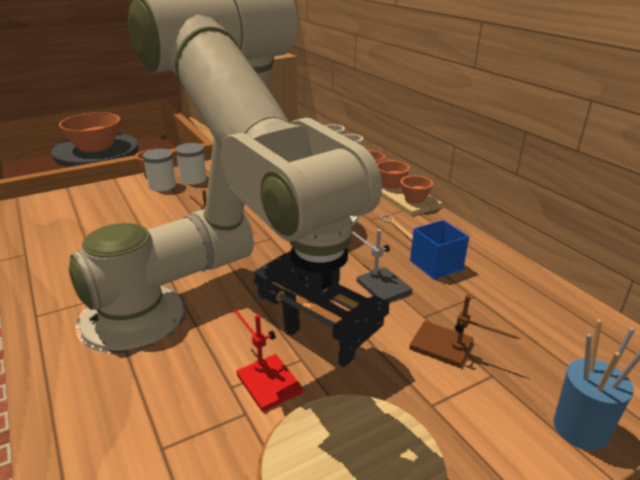

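The top view shows the grey gauge at (414,199) pointing left at the wheel (277,195). The bowl is at (271,182), and the brown and red gauges are decoys. I'll measure these more exactly from depth.

```bash
cat >> h.py <<'E'
from scipy.optimize import least_squares
def circ(p,r0=None):
    if r0: f=lambda q:np.hypot(*(p-q[:2]).T)-r0; x0=p.mean(0)
    else: f=lambda q:np.hypot(*(p-q[:2]).T)-q[2]; x0=[*p.mean(0),.1]
    return least_squares(f,x0,loss='soft_l1',f_scale=.001).x
def hullfit(pts,r0=None):
    h=cv2.convexHull((pts*1e4).astype(np.float32)).reshape(-1,2)/1e4
    # resample uniformly
    h=np.vstack([h,h[:1]]); s=np.r_[0,np.cumsum(np.hypot(*np.diff(h,axis=0).T))]
    t=np.linspace(0,s[-1],200)[:-1]; return circ(np.c_[np.interp(t,s,h[:,0]),np.interp(t,s,h[:,1])],r0)
def biggest(m):
    n,l,s,_=cv2.connectedComponentsWithStats(m.astype(np.uint8)); return l==1+np.argmax(s[1:,4])
def look(tag,wheel=True):
    im,d=read_camera('top'); save(tag+'.png',im); W=world('top',d); x,y,z=W[...,0],W[...,1],W[...,2]
    near=np.hypot(x-.57,y-.13)<.15
    if wheel:
        m=biggest(near&(z>.06)&(z<.14)); print('wheel+',hullfit(W[m][:,:2]), 'zhead',np.nanmedian(z[m&(z<.08)]))
    hsv=cv2.cvtColor(im,cv2.COLOR_RGB2HSV)
    m=biggest(near&(z>.12)&(z<.135)); print('bowl top',hullfit(W[m][:,:2]),np.nanmedian(z[m]))
    for lo,hi in((.075,.09),(.08,.095)):
        m=near&(z>lo)&(z<hi)&(hsv[...,1]>100); 
        if m.sum()>20: print('wall',lo,m.sum(),circ(W[m][:,:2],.062))
    m=(abs(x-.57)<.1)&(abs(y+.17)<.12)&(z>.009)&(z<.02)&(hsv[...,1]<110); m=biggest(m)
    r=cv2.minAreaRect((W[m][:,:2]*1e3).astype(np.float32)); print('gauge foot',r, m.sum(),np.nanmedian(z[m]))
    m=(abs(x-.57)<.1)&(y<.05)&(y>-.17)&(z>.075)&(z<.095)
    p=W[m][:,:2]; print('rod',m.sum(), p[np.argmax(p[:,1])] if len(p) else 0, np.polyfit(p[:,1],p[:,0],1) if len(p)>5 else 0)
    return im,d,W
E
python3 - <<'E'
from h import *
im,d,W=look('top1')
for l in('bowl','gauge'):
    for r in silhouettes('top',l)[:2]:
        m=r['pixels']; print(l,r['conf'],m.sum(),np.round(np.array(r['at'])*[640,480]))
        if l=='bowl': print(np.nanpercentile(W[m][:,2],[1,10,50,90]))
save('crop1.png',cv2.resize(im[120:260,200:460],None,fx=3,fy=3,interpolation=cv2.INTER_CUBIC))
E
```

```text
wheel+ [0.56804677 0.13213956 0.11414796] zhead 0.07132484316167431
bowl top [0.59370879 0.14132695 0.04937133] 0.12541754696731988
wall 0.075 25 [0.59460459 0.14193032]
wall 0.08 49 [0.59460191 0.14205584]
gauge foot ((566.6451416015625, -186.82655334472656), (88.5871810913086, 110.233154296875), 0.7966572046279907) 1363 0.015438022767609416
rod 229 [0.52064279 0.04960259] [-0.07753675  0.56054098]
bowl 0.62 2729 [269. 181.]
[0.07154483 0.10352945 0.12369322 0.12732079]
gauge 0.98 841 [479. 352.]
gauge 0.87 2314 [521. 203.]
```

View pics/crop1.png

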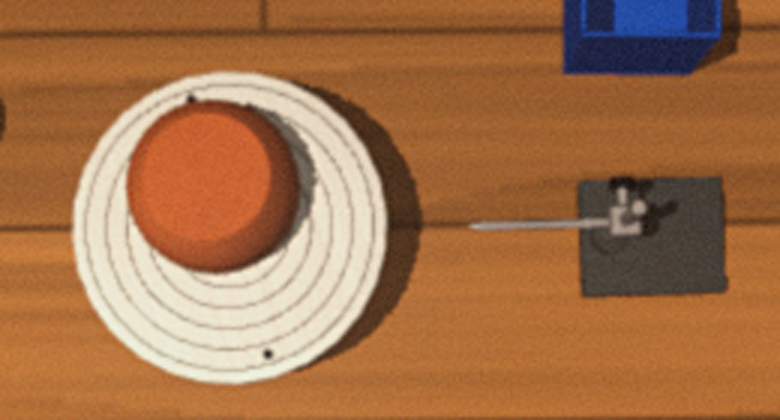

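Measurements in m:
- Wheel axis (0.568, 0.132).
- Bowl (0.594, 0.1417), so its offset is (26, 9.5) mm.
- Gauge foot (0.567, -0.187), with the tip at y≈-0.040 and heading ≈ +y.

The tool's y axis already points along the direction the bowl must move. I'll go above the far side of the bowl with the fingers 70 mm apart.

```bash
python3 -m pendant '[[70,-0.5,-0.71,0,0],[70,-0.5,-0.71,0,0],[70,-0.5,-0.71,0,0],[70,-0.5,-0.71,0,0],[70,-0.5,-0.71,0,0],[70,-0.5,-0.71,0,0],[70,-0.5,-0.71,0,0],[70,-0.5,-0.71,0,0],[70,-0.5,-0.71,0,0],[70,-0.5,-0.71,0,0],[70,-0.5,-0.71,0,0],[70,-0.5,-0.71,0,0],[70,-0.5,-0.71,0,0],[70,-0.5,-0.71,0,0],[70,-0.5,-0.71,0,0],[70,-0.5,-0.71,0,0]]'; cat > plan.py <<'E'
from h import *
import sys
# shift in tool units to reach x y z
s=st(); t=np.array([float(a) for a in sys.argv[1:4]]); print('units',np.round(rot(s['tcp_rot']).T@(t-s['ee_pos'])/.06,2))
E
python3 plan.py .668 .169 .2
```

```text
t: 3.05
ee_pos: [0.6795, 0.1851, 0.2394]
tcp_rot: [0.0, 0.817, -0.577, 0.003]
ft_force: [0.4, -1.0, -0.7]
grip_width: 0.0701
t 3.05 pos [0.6795 0.1851 0.2394] R [[0.335, -0.942, 0.005], [-0.942, -0.335, -0.003], [0.005, -0.003, -1.0]] f [ 0.4 -1.  -0.7] g 0.07010526497579171
units [0.19 0.27 0.66]
```

```bash
python3 -m pendant '[[70,0.21,0.3,0,0],[70,0,0,0.7,0],[70,0,0,0.7,0],[70,0,0,0.7,0],[70,0,0,0.5,0],[70,0,0,0,0]]'; python3 plan.py .65 .1625 .077
python3 - <<'E'
from h import *
im,d=read_camera('top'); save('top2.png',cv2.resize(im[100:280,180:420],None,fx=3,fy=3))
E
```

```text
t: 3.8
ee_pos: [0.6691, 0.1704, 0.0762]
tcp_rot: [0.0, 0.818, -0.575, 0.003]
ft_force: [0.1, -0.1, 0.7]
grip_width: 0.0703
t 3.8 pos [0.6691 0.1704 0.0762] R [[0.34, -0.941, 0.004], [-0.941, -0.34, -0.003], [0.004, -0.003, -1.0]] f [ 0.1 -0.1  0.7] g 0.07032040510959096
units [ 0.02  0.34 -0.01]
```

View pics/top2.png

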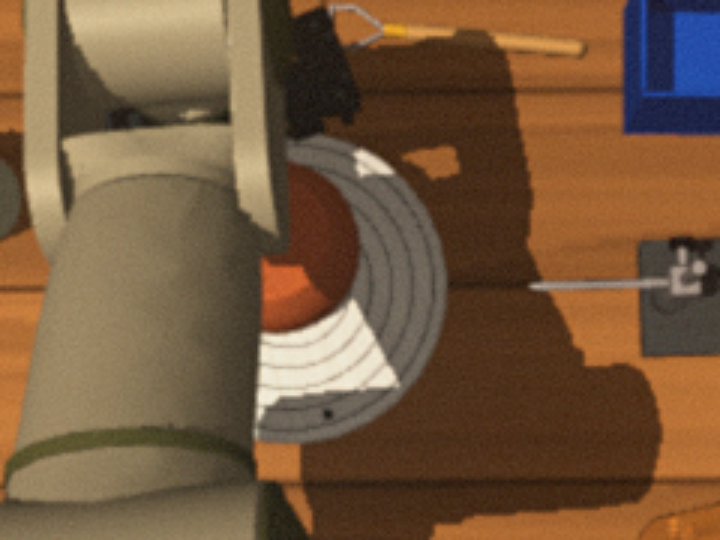

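The gripper is down at the far side and clear of the bowl, about 20 mm from contact. I'll push slowly and watch the force.

```bash
python3 -m pendant '[[70,0,0.12,0,0],[70,0,0.12,0,0],[70,0,0.06,0,0],[70,0,0.05,0,0],[70,0,0.05,0,0],[70,0,0.05,0,0]]'; python3 -m pendant '[[70,0,0.05,0,0],[70,0,0.05,0,0],[70,0,0.05,0,0],[70,0,0,0,0]]'
python3 - <<'E'
from h import *
s=st(); print((rot(s['tcp_rot']).T@(np.array([.568,.132,.07])-s['ee_pos']))*1000)
im,d=read_camera('wrist'); save('wr2.png',im)
im,d=read_camera('top'); save('top3.png',im)
E
```

```text
t: 4.6
ee_pos: [0.6452, 0.1609, 0.0831]
tcp_rot: [-0.004, 0.818, -0.575, 0.007]
ft_force: [1.8, 0.3, -1.3]
grip_width: 0.07
t: 5.1
ee_pos: [0.6364, 0.1577, 0.083]
tcp_rot: [-0.004, 0.818, -0.575, 0.008]
ft_force: [1.2, 1.3, 0.0]
grip_width: 0.0702
t 5.1 pos [0.6364 0.1577 0.083 ] R [[0.34, -0.94, 0.018], [-0.941, -0.34, -0.002], [0.008, -0.016, -1.0]] f [1.2 1.3 0. ] g 0.07021946943814913
[ 0.85697525 73.25238624 11.78896508]
```

View pics/wr2.png

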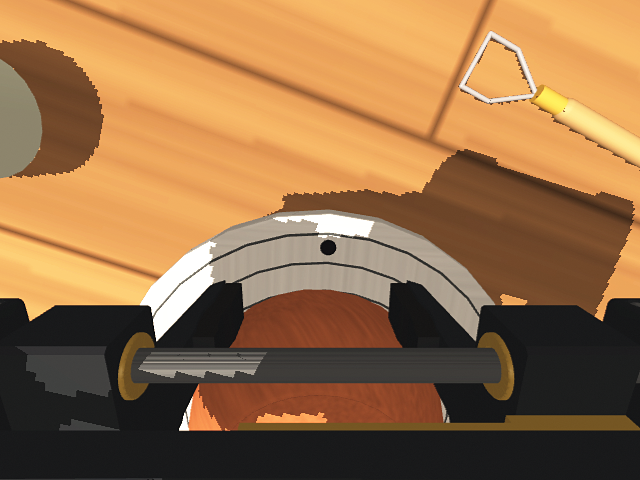

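```bash
python3 -m pendant '[[70,0.01,0.05,0.05,0],[70,0,0.05,0.03,0],[70,0,0.05,0,0],[70,0,0,0,0]]'
python3 - <<'E'
from h import *
s=st(); print((rot(s['tcp_rot']).T@(np.array([.568,.132,.07])-s['ee_pos']))*1000)
E
```

```text
t: 5.7
ee_pos: [0.6309, 0.1548, 0.0801]
tcp_rot: [-0.008, 0.818, -0.575, 0.011]
ft_force: [1.5, 0.3, 0.8]
grip_width: 0.0701
t 5.7 pos [0.6309 0.1548 0.0801] R [[0.339, -0.94, 0.027], [-0.941, -0.339, 0.0], [0.009, -0.026, -1.0]] f [1.5 0.3 0.8] g 0.07009008508114258
[-6.96730452e-03  6.71572688e+01  8.39166880e+00]
```

```bash
cat > wl.py <<'E'
from h import *
import sys
im,d=read_camera('wrist'); save(sys.argv[1],im); W=world('wrist',d); x,y,z=W[...,0],W[...,1],W[...,2]
hsv=cv2.cvtColor(im,cv2.COLOR_RGB2HSV)
near=np.hypot(x-.57,y-.13)<.14
red=(hsv[...,0]<12)|(hsv[...,0]>170)
red&=hsv[...,1]>110
m=near&(z>.072)&(z<.092)&red
if m.sum()>20: print('bowl wall',m.sum(),circ(W[m][:,:2],.062))
m=near&(z>.12)&(z<.13)&red; print('top n',m.sum(), hullfit(W[m][:,:2],.044) if m.sum()>20 else '')
m=biggest(near&(z>.064)&(z<.076)&(hsv[...,1]<70)&(hsv[...,2]>90))
# outer edge: per angle max radius
c=np.array([.568,.132]); v=W[m][:,:2]-c; a=np.degrees(np.arctan2(v[:,1],v[:,0])); r=np.hypot(*v.T)
P=[]
for k in range(-180,180,2):
    s=(a>=k)&(a<k+2)
    if s.sum()>3 and r[s].max()>.105: P.append(W[m][s][r[s].argmax()][:2])
P=np.array(P); print('head',len(P),circ(P,.115), circ(P), np.median(z[m]))
E
python3 wl.py wr3.png
```

```text
bowl wall 2363 [0.57315831 0.13590781]
top n 6769 [0.63641392 0.16032274]
head 58 [0.5648168  0.13329699] [0.56655493 0.13389562 0.11340952] 0.0710502776576025
```

View pics/wr3.png

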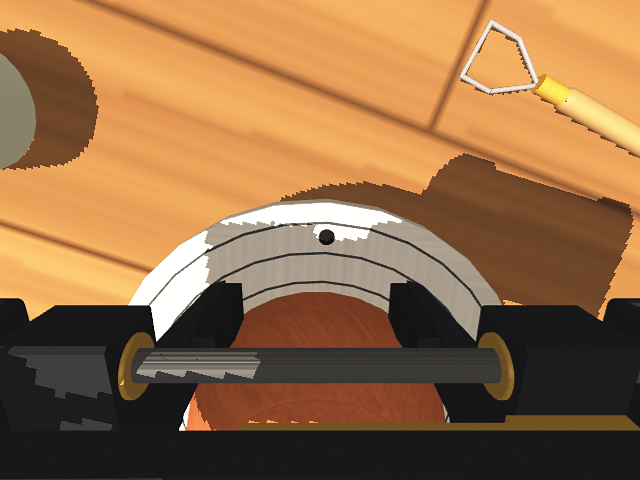

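The wrist view and the contact geometry agree: about 6–7 mm still to push.

```bash
python3 -m pendant '[[70,0,0.05,0,0],[70,0,0.05,0,0],[70,0,0.03,0,0],[70,0,0,0,0]]'
python3 - <<'E'
from h import *
s=st(); print((rot(s['tcp_rot']).T@(np.array([.568,.132,.07])-s['ee_pos']))*1000)
E
python3 wl.py wr4.png
```

```text
t: 6.25
ee_pos: [0.6237, 0.152, 0.08]
tcp_rot: [-0.008, 0.818, -0.575, 0.012]
ft_force: [2.2, 1.0, 0.5]
grip_width: 0.0701
t 6.25 pos [0.6237 0.152  0.08  ] R [[0.339, -0.94, 0.029], [-0.941, -0.339, 0.001], [0.009, -0.027, -1.0]] f [2.2 1.  0.5] g 0.0700823945707306
[-0.16295266 59.39504009  8.41676517]
bowl wall 2370 [0.56602916 0.1331634 ]
top n 6817 [0.62945194 0.15747067]
head 64 [0.56475009 0.13325932] [0.5664677  0.13387492 0.11345442] 0.07125811206206464
```

```bash
python3 -m pendant '[[70,0,-0.25,0,0],[70,0,-0.5,0,0],[70,0,0,-0.8,0],[70,0,0,-0.9,0],[70,0,0,-0.9,0],[70,0.64,0.4,0,0],[70,0.64,0.4,0,0],[70,0.64,0.4,0,0],[70,0.64,0.4,0,0],[70,0.64,0.4,0,0],[70,0.64,0.4,0,0],[70,0.64,0.4,0,0],[70,0.64,0.4,0,0],[70,0.64,0.4,0,0],[70,0.64,0.4,0,0]]'
python3 - <<'E'
from h import *
im,d,W=look('top4')
save('crop4.png',cv2.resize(im[120:260,200:460],None,fx=3,fy=3,interpolation=cv2.INTER_CUBIC))
E
```

```text
t: 8.18
ee_pos: [0.5553, -0.2852, 0.2322]
tcp_rot: [0.003, 0.82, -0.573, -0.006]
ft_force: [-0.1, -0.1, -0.1]
grip_width: 0.0699
wheel+ [0.56801675 0.13216903 0.11412192] zhead 0.07128926130002305
bowl top [0.56902414 0.13153329 0.04932597] 0.1254932105806661
wall 0.08 32 [0.56949792 0.13223343]
gauge foot ((566.3623046875, -186.77940368652344), (90.04295349121094, 109.47714233398438), 0.9992178082466125) 1363 0.015186517979063563
rod 232 [0.53579376 0.0494506 ] [-0.1037449   0.55812082]
```

View pics/crop4.png

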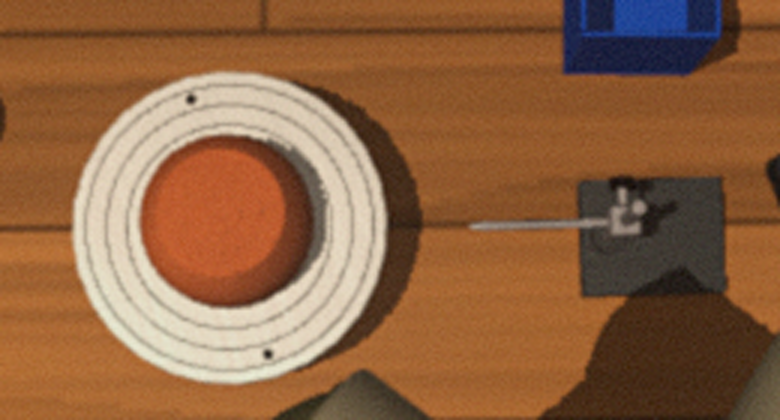

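```bash
cat > ring.py <<'E'
from h import *
import sys
im,d=read_camera('top')
i,M,p=cam('top')
def proj(P): q=(P-p)@M; return np.stack([q[...,0]/q[...,2]*i['fx']+i['cx'],q[...,1]/q[...,2]*i['fy']+i['cy']],-1)
# polar rectification of head plane
def polar(c,z):
    th=np.radians(np.arange(-180,180,2)); r=np.arange(.04,.13,.0005)
    T,Rr=np.meshgrid(th,r,indexing='ij')
    P=np.stack([c[0]+Rr*np.cos(T),c[1]+Rr*np.sin(T),np.full_like(T,z)],-1); uv=proj(P).astype(np.float32)
    return th,r,cv2.remap(im,uv[...,0],uv[...,1],cv2.INTER_LINEAR).astype(float)
c=np.array([.568,.132])
th,r,S=polar(c,.07)
sat=(S.max(-1)-S.min(-1))/np.maximum(S.max(-1),1)
E=[];B=[]
for k in range(len(th)):
    w=sat[k]<.32
    o=np.where(w&(r<.122))[0]
    if len(o)<20: continue
    # outermost low-sat
    E.append(c+r[o[-1]]*np.array([np.cos(th[k]),np.sin(th[k])]))
    b=o[0]
    if np.cos(th[k]-np.arctan2(p[1]-c[1],p[0]-c[0]))>.2: B.append(c+r[b]*np.array([np.cos(th[k]),np.sin(th[k])]))
E=np.array(E);B=np.array(B)
print('head',len(E),circ(E)); print('bowl base',len(B),circ(B),circ(B,.062))
save(sys.argv[1],np.clip(cv2.resize(S,None,fx=3,fy=3),0,255).astype(np.uint8))
E
python3 ring.py pol4.png
```

```text
head 180 [0.56805773 0.13188972 0.11439042]
bowl base 78 [0.57145923 0.13277648 0.06299364] [0.57044866 0.1320487 ]
```

View pics/pol4.png

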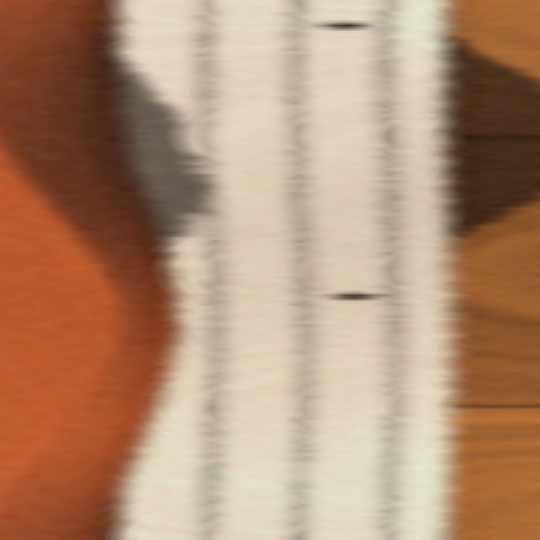

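The depth fit puts the bowl 1.3 mm off centre and the base-edge fit about 2.5–3 mm off, both towards +x. That is within the limit, but there is plenty of time, so I'll nudge it about 2 mm more.

```bash
python3 -m pendant '[[70,-0.64,-0.4,0,0],[70,-0.64,-0.4,0,0],[70,-0.64,-0.4,0,0],[70,-0.64,-0.4,0,0],[70,-0.64,-0.4,0,0],[70,-0.64,-0.4,0,0],[70,-0.64,-0.4,0,0],[70,-0.64,-0.4,0,0],[70,-0.64,-0.4,0,0],[70,-0.64,-0.4,0,0],[70,0,0,0,0]]'; python3 plan.py .656 .1635 .079
```

```text
t: 9.65
ee_pos: [0.6442, 0.177, 0.2257]
tcp_rot: [0.008, 0.819, -0.574, -0.018]
ft_force: [-0.2, 0.2, -1.0]
grip_width: 0.0702
t 9.65 pos [0.6442 0.177  0.2257] R [[0.341, -0.939, -0.039], [-0.94, -0.342, 0.007], [-0.02, 0.034, -0.999]] f [-0.2  0.2 -1. ] g 0.07017479851458452
units [ 0.33 -0.19  2.43]
```

```bash
python3 -m pendant '[[70,0.33,-0.24,0,0],[70,0,0,0.6,0],[70,0,0,0.6,0],[70,0,0,0.6,0],[70,0,0,0.55,0],[70,0,0,0,0]]'; python3 plan.py .6215 .1510 .079
```

```text
t: 10.4
ee_pos: [0.6546, 0.1615, 0.0792]
tcp_rot: [0.012, 0.819, -0.574, -0.021]
ft_force: [0.5, -0.1, 0.3]
grip_width: 0.0701
t 10.4 pos [0.6546 0.1615 0.0792] R [[0.341, -0.939, -0.048], [-0.94, -0.341, 0.005], [-0.021, 0.043, -0.999]] f [ 0.5 -0.1  0.3] g 0.07008747640656755
units [-0.02  0.58  0.03]
```

```bash
python3 -m pendant '[[70,0,0.15,0,0],[70,0,0.15,0,0],[70,0,0.1,0,0],[70,0,0.05,0,0],[70,0,0.03,0,0],[70,0,0,0,0]]'; python3 plan.py .6215 .1510 .079
```

```text
t: 11.15
ee_pos: [0.6269, 0.1505, 0.0859]
tcp_rot: [0.01, 0.819, -0.574, -0.018]
ft_force: [-0.9, -0.1, 0.1]
grip_width: 0.0702
t 11.15 pos [0.6269 0.1505 0.0859] R [[0.34, -0.939, -0.041], [-0.94, -0.341, 0.005], [-0.018, 0.036, -0.999]] f [-0.9 -0.1  0.1] g 0.07021032390428986
units [-0.04  0.08  0.12]
```

```bash
python3 -m pendant '[[70,-0.03,0,0.1,0],[70,0,0.03,0.02,0],[70,0,0.03,0,0],[70,0,0.02,0,0],[70,0,0,0,0]]'; python3 plan.py .6215 .1510 .079
```

```text
t: 11.78
ee_pos: [0.622, 0.1512, 0.0782]
tcp_rot: [0.009, 0.819, -0.574, -0.018]
ft_force: [0.7, 0.5, -0.5]
grip_width: 0.0698
t 11.78 pos [0.622  0.1512 0.0782] R [[0.34, -0.939, -0.039], [-0.94, -0.341, 0.006], [-0.019, 0.035, -0.999]] f [ 0.7  0.5 -0.5] g 0.06976108188780848
units [-0.    0.01 -0.01]
```

```bash
python3 -m pendant '[[70,0,-0.25,0,0],[70,0,-0.5,0,0],[70,0,0,-0.8,0],[70,0,0,-0.9,0],[70,0,0,-0.95,0],[70,0.64,0.4,0,0],[70,0.64,0.4,0,0],[70,0.64,0.4,0,0],[70,0.64,0.4,0,0],[70,0.64,0.4,0,0],[70,0.64,0.4,0,0],[70,0.64,0.4,0,0],[70,0.64,0.4,0,0],[70,0.64,0.4,0,0],[70,0.64,0.4,0,0]]'
python3 ring.py pol5.png; python3 - <<'E'
from h import *
im,d,W=look('top5')
for l in('gauge_tip','gauge'):
    for r in mark_of('top',l)[:4]: print(l,round(r['conf'],2),np.round(ray('top',r['at'],.085 if l!='gauge' else 0),4))
st()
E
```

```text
t: 13.65
ee_pos: [0.571, -0.289, 0.2431]
tcp_rot: [0.014, 0.82, -0.572, -0.022]
ft_force: [1.1, 0.2, -0.4]
grip_width: 0.0704
head 180 [0.5679757  0.13186667 0.1144135 ]
bowl base 78 [0.56973208 0.13182983 0.06266973] [0.56904408 0.13134097]
wheel+ [0.56801043 0.13212414 0.11411377] zhead 0.0712896666298059
bowl top [0.56731733 0.13070304 0.04939574] 0.1254999492974554
wall 0.08 33 [0.56813821 0.13146568]
gauge foot ((566.881591796875, -187.52420043945312), (109.56400299072266, 88.641845703125), 89.59449005126953) 1333 0.015314018897855997
rod 229 [0.58850049 0.04687775] [-0.08360806  0.55943735]
gauge_tip 0.97 [ 0.5622 -0.0352  0.085 ]
gauge_tip 0.56 [0.267 0.365 0.085]
gauge_tip 0.4 [ 0.5519 -0.169   0.085 ]
gauge_tip 0.25 [0.7488 0.0013 0.085 ]
gauge 0.96 [ 0.5597 -0.1871  0.    ]
gauge 0.76 [0.277 0.223 0.   ]
t 13.85 pos [ 0.5714 -0.2879  0.2427] R [[0.343, -0.938, -0.052], [-0.939, -0.344, 0.002], [-0.02, 0.048, -0.999]] f [-0.9  0.4  0.3] g 0.0701765258248019
```

The bowl is now within about 1 mm of centre. Next I turn the gripper behind the gauge's tail.

```bash
python3 -m pendant '[[60,0,0,0,-1],[60,0,0,0,-1],[60,0,0,0,-1],[60,0,0,0,-1],[60,0,0,0,-1],[60,0,0,0,-1],[60,0,0,0,-1],[60,0,0,0,-1],[60,0,0,0,-0.8],[60,0,0,0,0]]'; python3 plan.py .5675 -.275 .1; python3 - <<'E'
from h import *
print(np.round(read_state()['joints'],2))
im,d=read_camera('top'); save('top6.png',im)
W=world('top',d);x,y,z=W[...,0],W[...,1],W[...,2]
m=(abs(x-.565)<.03)&(y<.0)&(y>-.13)&(z>.077)&(z<.093); p=W[m][:,:2]
ys=np.arange(-.06,-.13,-.01); 
l=cv2.fitLine((p*1000).astype(np.float32),cv2.DIST_HUBER,0,.01,.01).ravel(); print('rod',len(p),l,p[:,1].max(), 'heading',np.degrees(np.arctan2(l[1],l[0])))
E
```

```text
t: 15.1
ee_pos: [0.5747, -0.2709, 0.2444]
tcp_rot: [-0.003, 0.999, 0.034, -0.027]
ft_force: [-0.8, 0.5, 0.1]
grip_width: 0.0603
t 15.1 pos [ 0.5747 -0.2709  0.2444] R [[0.996, 0.067, -0.055], [0.067, -0.998, 0.005], [-0.054, -0.008, -0.998]] f [-0.8  0.5  0.1] g 0.0602507360421701
units [0.01 0.08 2.41]
[-0.62  0.56  0.98 -0.03  1.65 -0.68]
rod 112 [ 2.8989382e-02 -9.9957973e-01  5.6415204e+02 -8.7480598e+01] -0.04358292065187268 heading -88.33879
```

View pics/top6.png

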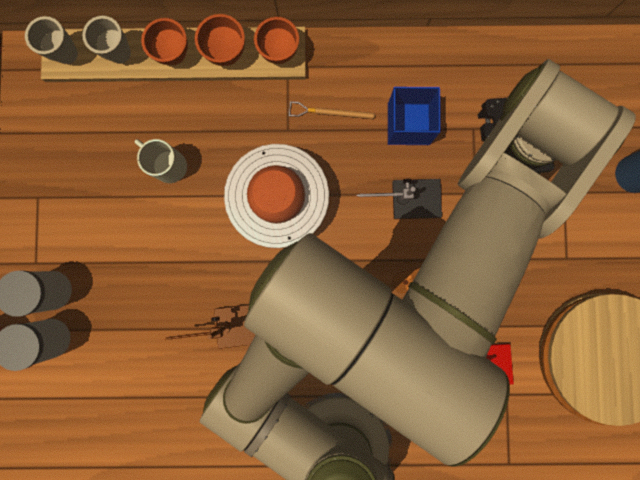

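The gripper sits in the free space behind the tail. The gauge's heading is about 91.4°, so I'll trim the yaw and go down.

```bash
python3 -m pendant '[[60,0,0.15,0,0.3],[60,0,0,0.7,0],[60,0,0,0.7,0],[60,0,0,0.7,0],[60,0,0,0.7,0],[60,0,0,0,0]]'; python3 plan.py .568 -.275 .0085
```

```text
t: 15.9
ee_pos: [0.5671, -0.2812, 0.0731]
tcp_rot: [-0.001, 1.0, 0.002, -0.026]
ft_force: [0.7, 0.1, -0.1]
grip_width: 0.0602
t 15.9 pos [ 0.5671 -0.2812  0.0731] R [[0.999, 0.005, -0.052], [0.005, -1.0, 0.002], [-0.052, -0.003, -0.999]] f [ 0.7  0.1 -0.1] g 0.060193581290198236
units [ 0.07 -0.1   1.07]
```

```bash
python3 -m pendant '[[60,0.03,0,0.6,-0.15],[60,0.03,0,0.38,0],[60,0,0,0.1,0],[60,0,0,0,0]]'; python3 plan.py .568 -.253 .0085
python3 - <<'E'
from h import *
im,d=read_camera('side'); save('side7.png',cv2.resize(im[160:400,220:540],None,fx=2.4,fy=2.4))
E
```

```text
t: 16.4
ee_pos: [0.5714, -0.2845, 0.0145]
tcp_rot: [0.002, 1.0, 0.01, -0.021]
ft_force: [0.4, 0.1, 0.1]
grip_width: 0.0599
t 16.4 pos [ 0.5714 -0.2845  0.0145] R [[0.999, 0.02, -0.042], [0.02, -1.0, -0.005], [-0.043, 0.004, -0.999]] f [0.4 0.1 0.1] g 0.059946567160737256
units [-0.04 -0.53  0.1 ]
```

View pics/side7.png

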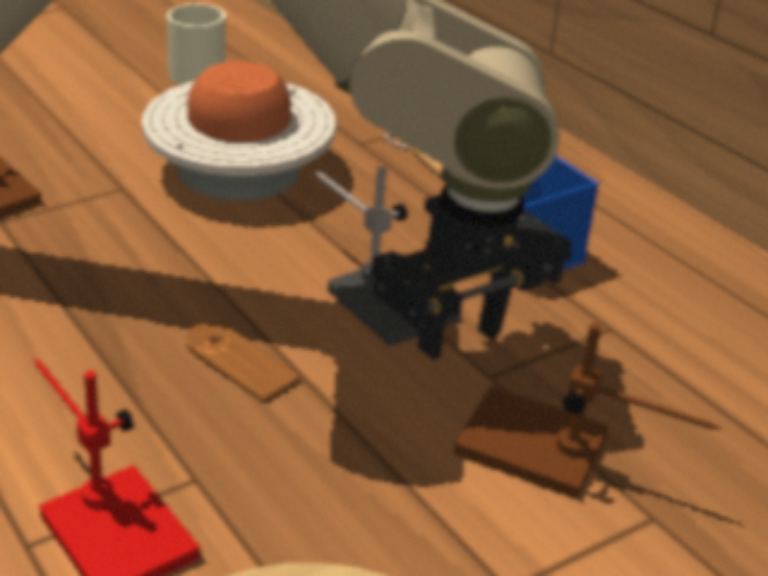

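```bash
python3 -m pendant '[[60,-0.04,0,0.1,0],[60,0,-0.2,0.02,0],[60,0,-0.2,0.02,0],[60,0,0,0,0]]'; python3 plan.py .568 -.251 .0085
```

```text
t: 16.95
ee_pos: [0.5688, -0.2591, 0.0082]
tcp_rot: [0.003, 1.0, 0.01, -0.02]
ft_force: [-0.0, -0.2, 0.5]
grip_width: 0.0597
t 16.95 pos [ 0.5688 -0.2591  0.0082] R [[0.999, 0.02, -0.039], [0.02, -1.0, -0.007], [-0.039, 0.006, -0.999]] f [-0.  -0.2  0.5] g 0.05967650568686692
units [-0.01 -0.14 -0.01]
```

```bash
python3 -m pendant '[[60,0,-0.06,0,0],[60,0,-0.06,0,0],[60,0,-0.08,0,0],[60,0,-0.08,0,0],[60,0,-0.1,0,0],[60,0,-0.1,0,0]]'; python3 -m pendant '[[60,0,-0.1,0,0],[60,0,-0.1,0,0],[60,0,-0.1,0,0],[60,0,-0.05,0,0],[60,0,0,0,0]]';python3 - <<'E'
from h import *
look('top8'); st()
for r in mark_of('top','gauge_tip')[:3]: print(round(r['conf'],2),np.round(ray('top',r['at'],.085),4))
E
```

```text
t: 17.7
ee_pos: [0.5686, -0.2306, 0.0084]
tcp_rot: [0.005, 1.0, 0.01, -0.019]
ft_force: [-0.2, -4.0, -0.1]
grip_width: 0.0597
t: 18.32
ee_pos: [0.5682, -0.2075, 0.0084]
tcp_rot: [0.005, 1.0, 0.01, -0.019]
ft_force: [0.3, -2.8, -0.0]
grip_width: 0.0599
wheel+ [0.57220529 0.1357168  0.11047092] zhead 0.07133589916894534
bowl top [0.56854072 0.13166803 0.04892013] 0.12563122151571143
gauge foot ((564.7783203125, -127.4339599609375), (80.48311614990234, 90.68827819824219), 89.29611206054688) 678 0.015291514493433689
rod 212 [0.61503728 0.04449298] [-0.17618833  0.55768196]
t 18.38 pos [ 0.5682 -0.2075  0.0083] R [[0.999, 0.02, -0.038], [0.02, -1.0, -0.01], [-0.038, 0.01, -0.999]] f [ 0.8 -1.   0.1] g 0.0602824986906696
0.95 [0.2632 0.3609 0.085 ]
0.86 [ 0.1759 -0.1964  0.085 ]
0.7 [0.5616 0.0081 0.085 ]
```

View pics/top8.png

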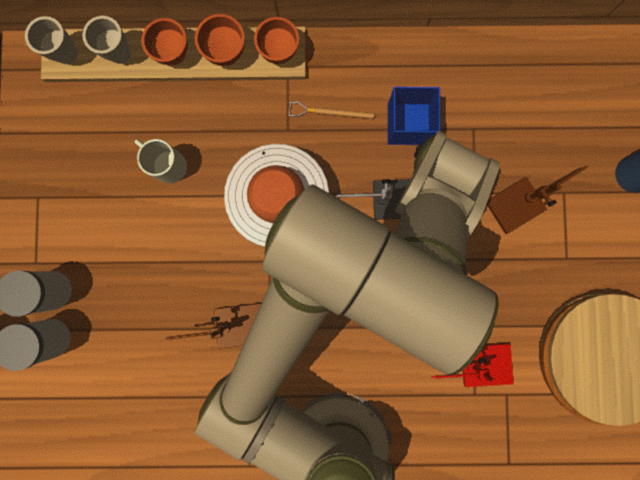

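The gauge slides straight at about 3–4 N. About 54 of the remaining 64 mm comes next, then I'll measure.

```bash
python3 -m pendant '[[60,0,-0.08,0,0],[60,0,-0.1,0,0],[60,0,-0.1,0,0],[60,0,-0.1,0,0],[60,0,-0.1,0,0]]'; python3 -m pendant '[[60,0,-0.1,0,0],[60,0,-0.1,0,0],[60,0,-0.1,0,0],[60,0,-0.05,0,0],[60,0,0,0,0]]';python3 - <<'E'
from h import *
st()
for c in('side','wrist','top'):
    im,d=read_camera(c); save(c+'9.png',im)
    if c!='wrist':
        for r in mark_of(c,'gauge_tip')[:4]: print(c,round(r['conf'],2),np.round(ray(c,r['at'],.085),4))
E
```

```text
t: 19.05
ee_pos: [0.5678, -0.178, 0.0083]
tcp_rot: [0.006, 1.0, 0.01, -0.018]
ft_force: [0.1, -4.8, 0.2]
grip_width: 0.0599
t: 19.68
ee_pos: [0.5675, -0.1549, 0.0083]
tcp_rot: [0.006, 1.0, 0.01, -0.018]
ft_force: [0.6, -3.4, 0.9]
grip_width: 0.0601
t 19.68 pos [ 0.5675 -0.1549  0.0083] R [[0.999, 0.02, -0.037], [0.02, -1.0, -0.012], [-0.037, 0.011, -0.999]] f [ 0.6 -3.4  0.9] g 0.06011470092852458
side 0.84 [0.2481 0.3637 0.085 ]
side 0.68 [0.5654 0.0476 0.085 ]
side 0.66 [ 0.1773 -0.1854  0.085 ]
side 0.6 [ 0.6309 -0.5332  0.085 ]
top 0.97 [0.2661 0.3597 0.085 ]
top 0.91 [ 0.6233 -0.5435  0.085 ]
top 0.87 [ 0.1778 -0.1976  0.085 ]
top 0.83 [0.5649 0.0608 0.085 ]
```

View pics/side9.png

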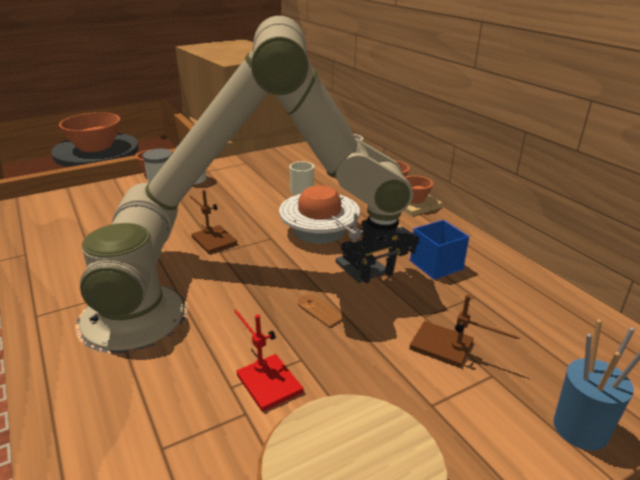

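View pics/top9.png

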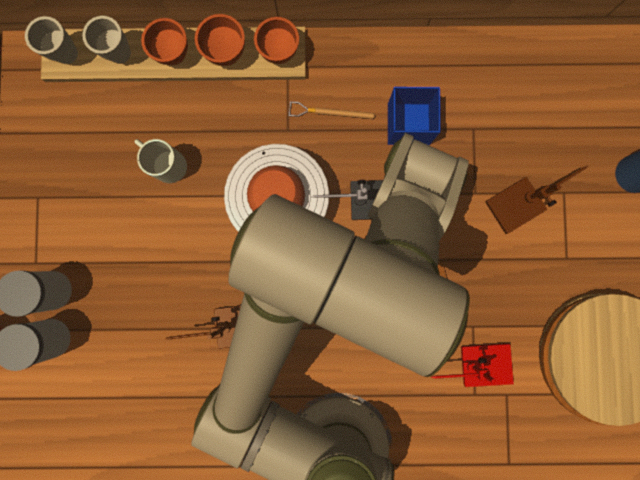

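```bash
cat > tip.py <<'E'
from h import *
import sys
im,d=read_camera('top')
save(sys.argv[1],cv2.resize(im[160:230,230:350],None,fx=6,fy=6,interpolation=cv2.INTER_CUBIC))
W=world('top',d);x,y,z=W[...,0],W[...,1],W[...,2]
m=(abs(x-.56)<.02)&(y>-.02)&(y<.09)&(z>.079)&(z<.095); m[:, :0]=0
v,u=np.where(m); p=W[m]
o=np.argsort(-p[:,1])[:12]; print(len(p),[(u[k],v[k],*np.round(p[k],4)) for k in o])
for u0,v0 in((310,196),(311,196),(312,196)): print(u0,ray('top',[u0/640,v0/480],.085))
E
python3 tip.py tip9.png
```

```text
107 [(np.int64(302), np.int64(206), np.float64(0.542), np.float64(0.0752), np.float64(0.0812)), (np.int64(302), np.int64(205), np.float64(0.5433), np.float64(0.0748), np.float64(0.0877)), (np.int64(303), np.int64(203), np.float64(0.5482), np.float64(0.0728), np.float64(0.0834)), (np.int64(303), np.int64(202), np.float64(0.5493), np.float64(0.0724), np.float64(0.0904)), (np.int64(304), np.int64(200), np.float64(0.5547), np.float64(0.0707), np.float64(0.083)), (np.int64(304), np.int64(199), np.float64(0.5563), np.float64(0.0704), np.float64(0.0871)), (np.int64(304), np.int64(189), np.float64(0.5783), np.float64(0.0704), np.float64(0.0854)), (np.int64(304), np.int64(198), np.float64(0.5579), np.float64(0.0702), np.float64(0.0905)), (np.int64(304), np.int64(197), np.float64(0.5597), np.float64(0.0701), np.float64(0.0929)), (np.int64(304), np.int64(192), np.float64(0.5704), np.float64(0.07), np.float64(0.0931)), (np.int64(304), np.int64(193), np.float64(0.5681), np.float64(0.07), np.float64(0.0943)), (np.int64(311), np.int64(196), np.float64(0.5626), np.float64(0.0553), np.float64(0.0871))]
310 [0.56298174 0.05758076 0.085     ]
311 [0.56295886 0.05542744 0.085     ]
312 [0.56293599 0.05327417 0.085     ]
```

View pics/tip9.png

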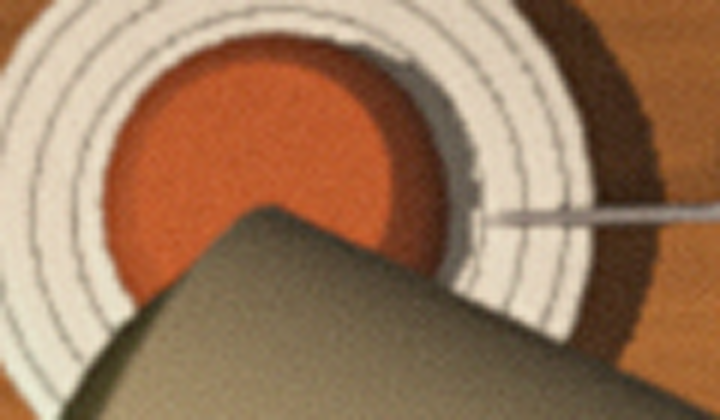

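In the crop the tip is at u≈311 (y≈0.056) and the wall at u≈304 (y≈0.070), so the gap is about 14–16 mm. I'll push 9 mm more.

```bash
python3 -m pendant '[[60,0,-0.04,0,0],[60,0,-0.04,0,0],[60,0,-0.04,0,0],[60,0,-0.03,0,0],[60,0,0,0,0]]'; python3 tip.py tip10.png
```

```text
t: 20.6
ee_pos: [0.5673, -0.1464, 0.0081]
tcp_rot: [0.006, 1.0, 0.01, -0.018]
ft_force: [1.1, -3.4, 0.1]
grip_width: 0.0598
124 [(np.int64(302), np.int64(206), np.float64(0.5417), np.float64(0.075), np.float64(0.0838)), (np.int64(302), np.int64(205), np.float64(0.5428), np.float64(0.0746), np.float64(0.091)), (np.int64(302), np.int64(204), np.float64(0.5445), np.float64(0.0744), np.float64(0.0944)), (np.int64(303), np.int64(203), np.float64(0.5478), np.float64(0.0727), np.float64(0.0863)), (np.int64(303), np.int64(202), np.float64(0.5494), np.float64(0.0725), np.float64(0.0898)), (np.int64(303), np.int64(201), np.float64(0.5509), np.float64(0.0722), np.float64(0.0943)), (np.int64(303), np.int64(200), np.float64(0.553), np.float64(0.0722), np.float64(0.0949)), (np.int64(304), np.int64(200), np.float64(0.5544), np.float64(0.0705), np.float64(0.0852)), (np.int64(304), np.int64(199), np.float64(0.5564), np.float64(0.0705), np.float64(0.0866)), (np.int64(304), np.int64(189), np.float64(0.5785), np.float64(0.0705), np.float64(0.0838)), (np.int64(304), np.int64(198), np.float64(0.5581), np.float64(0.0703), np.float64(0.0895)), (np.int64(304), np.int64(197), np.float64(0.5596), np.float64(0.0701), np.float64(0.0935))]
310 [0.56298174 0.05758076 0.085     ]
311 [0.56295886 0.05542744 0.085     ]
312 [0.56293599 0.05327417 0.085     ]
```

View pics/tip10.png

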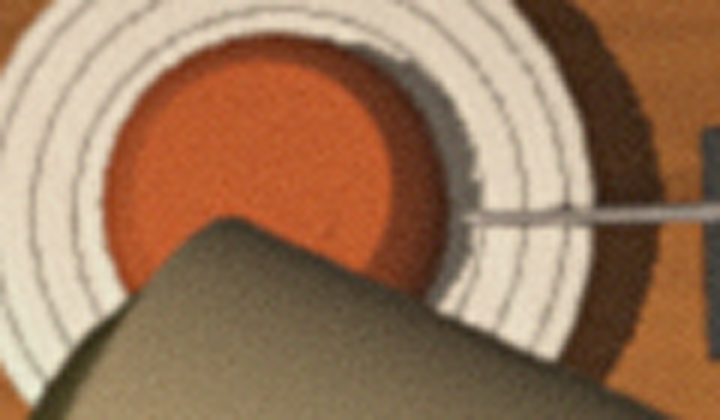

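```bash
python3 -m pendant '[[60,0,-0.02,0,0],[60,0,0,0,0]]'; python3 -m pendant '[[60,0,0.1,0,0],[60,0,0.3,0,0],[60,0,0.6,0,0],[60,0,0.4,-0.1,0],[60,0,0,-0.8,0],[60,0,0,-0.9,0],[60,0,0,-0.9,0],[60,0,0.9,0,0],[60,0,0.9,0,0],[60,0,0.9,0,0],[60,0,0.8,0,0],[60,0,0,0,0]]'; python3 ring.py pol11.png; python3 tip.py tip11.png; python3 - <<'E'
from h import *
look('top11'); st()
for c in('top','side'):
    im,d=read_camera(c)
    if c=='side': save('side11.png',cv2.resize(im[160:300,260:460],None,fx=4,fy=4,interpolation=cv2.INTER_CUBIC))
    for r in mark_of(c,'gauge_tip')[:5]: print(c,round(r['conf'],2),np.round(ray(c,r['at'],.085),4))
E
```

```text
t: 20.9
ee_pos: [0.5672, -0.1451, 0.0081]
tcp_rot: [0.006, 1.0, 0.01, -0.018]
ft_force: [0.6, -2.8, 1.7]
grip_width: 0.0598
t: 22.4
ee_pos: [0.5759, -0.4526, 0.1805]
tcp_rot: [0.004, 1.0, 0.008, -0.018]
ft_force: [0.3, 1.1, 0.3]
grip_width: 0.0601
head 180 [0.56805631 0.13187418 0.1143924 ]
bowl base 78 [0.56981221 0.13189407 0.06274063] [0.56904897 0.13135398]
123 [(np.int64(302), np.int64(206), np.float64(0.5418), np.float64(0.0751), np.float64(0.0826)), (np.int64(302), np.int64(205), np.float64(0.5432), np.float64(0.0747), np.float64(0.0886)), (np.int64(302), np.int64(204), np.float64(0.5444), np.float64(0.0744), np.float64(0.0947)), (np.int64(303), np.int64(203), np.float64(0.5485), np.float64(0.073), np.float64(0.0814)), (np.int64(303), np.int64(202), np.float64(0.5494), np.float64(0.0724), np.float64(0.0903)), (np.int64(303), np.int64(201), np.float64(0.5511), np.float64(0.0723), np.float64(0.093)), (np.int64(304), np.int64(200), np.float64(0.5545), np.float64(0.0706), np.float64(0.0845)), (np.int64(304), np.int64(199), np.float64(0.5564), np.float64(0.0705), np.float64(0.0863)
[... 506 characters left out ...]
3061102 0.11497116] zhead 0.07129544050133957
bowl top [0.56738327 0.13082421 0.04950848] 0.12552118421467656
wall 0.08 35 [0.56827314 0.13140594]
gauge foot ((565.9268188476562, -92.03764343261719), (83.60832214355469, 89.53868865966797), 89.42371368408203) 1264 0.015475696427555752
rod 195 [0.56074396 0.04899013] [-0.12151082  0.56770444]
t 22.55 pos [ 0.5773 -0.4483  0.1815] R [[0.999, 0.021, -0.036], [0.021, -1.0, -0.008], [-0.037, 0.007, -0.999]] f [ 0.5 -0.3 -0.1] g 0.06001832846171601
top 0.95 [0.2668 0.3595 0.085 ]
top 0.91 [0.5705 0.0648 0.085 ]
top 0.61 [ 0.1729 -0.1974  0.085 ]
side 0.91 [ 0.6256 -0.5393  0.085 ]
side 0.74 [0.557  0.0516 0.085 ]
side 0.66 [ 0.1745 -0.1988  0.085 ]
```

View pics/tip11.png

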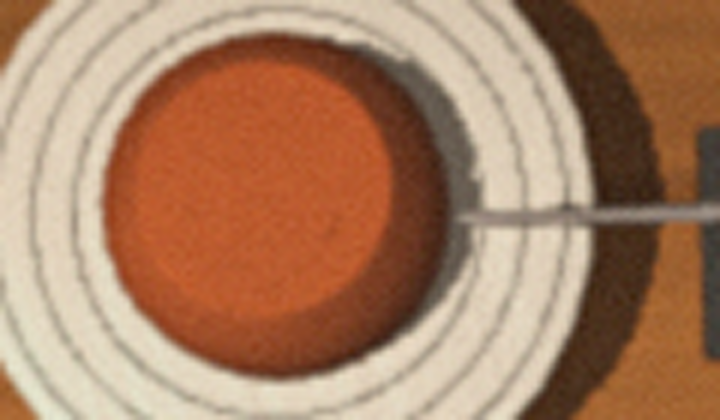

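View pics/side11.png

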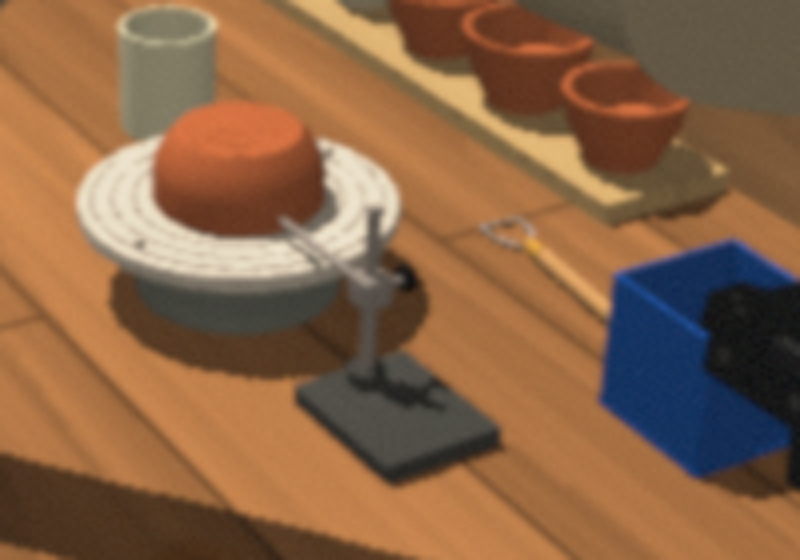

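View pics/top11.png

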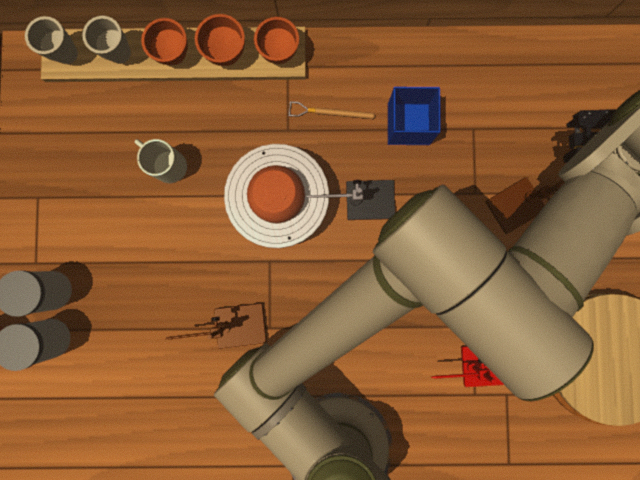

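```bash
python3 -c "
from station import *
print(read_state()['t'],read_state()['ft_force']); print(hand_in())"
```

```text
22.75 [-0.30828128  0.71005812  1.21826283]
the job is handed in; nothing more can be done
None
```

I centred the bowl on the wheel, slid the gauge up to it and handed the job in at 22.75 s. Nothing in the readings or pictures suggests a rule was broken, but no verdict is reported.

- **Bowl:** I pushed it from the far side with two spread fingertips, in two passes. The wrist force readings stayed at about 1–2.5 N. The depth fits put its centre about 1 mm or less from the wheel's axis. The base-edge fit puts it about 1–2 mm off. The limit is 5 mm.
- **Gauge:** I pushed it by the tail face of its foot for about 106 mm at 3–5 N, then withdrew the fingers. The checks on the pointer's clearance from the wall disagree slightly, but all lie inside 1–10 mm. The final top picture gives about 3.5–4.5 mm, and the final arm position with the gauge's dimensions gives about 6 mm.
- **Less certain checks:** The network's tip position from the side camera was about 14 mm short of the other measurements (y 0.052 against 0.064–0.066), so I did not use it. The tool tilted by up to about 3° and its height drifted by up to 7 mm between moves. I corrected the height along the way.
- **Bystanders:** The mug, tub and loop tool look unmoved in the last pictures. The arm hides the rib in the last top view, and I did not measure it again.

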